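Free and lower a bin's child-locked flap

ROBOT

A 7-joint arm with a two-finger parallel gripper is mounted at the origin on a cart in front of the work surface, level with it; the furniture and walls round the work are solid. World frame = base frame: x ahead of the robot, y to its left, z up, the work surface at z = 0. Lengths are in m, angles in rad, forces in N, time in s.
With the tool pointing down it reaches from about 0.425 to 0.825 m from the base axis. Payload 3.6 kg.
Tool frame: the origin (TCP) lies at the very end of the fingers, on their centre line; the grasp point (between the pads) lies 19 mm behind it; z points along the fingers, y is the line along which they close (so a half turn about z gives the same grasp; the last joint's range is limited). The gripper opens to 85 mm and grips with 20 to 120 N. Pads are 22 mm wide; open, the fingers measure 114 mm over their backs; the gripper's body (76 mm by 85 mm) begins 54 mm behind the grasp point. The pads swing forward as they close: fully open they stand 13 mm farther back than shut.
Start: joints at [1.19, 0.615, -0.013, 1.423, 0.008, 1.103, -0.04], TCP at [0.225, -0.61, 0.231] pointing down, gripper open.
Joint ranges: [-3.12, 3.12], [-0.3, 2.06], [-1.34, 1.32], [0.26, 2.42], [-1.36, 4.5], [0.01, 1.98], [-2.84, 2.84]. Speed limits (rad/s): [2.79, 2.79, 3.14, 3.14, 3.14, 3.14, 3.14].

INTERFACE

Orientations are given as a unit quaternion [x, y, z, w].
In Python, from station import state, grab_frame, get_calibration, job_done, trace gives the robot as it stands. The module is installed in compiled form; this text tells all that it offers.
- The arm moves only by the tool arm_command, never from a script. Its argument "steps" is one flat list of numbers, 4 for each row, row after row: the shift along the world's x, y, z in m, then the turn about the world's z in rad. A call has 1 to 8 rows; each row is the pose to reach, as a shift and turn from the pose commanded when the call began; what a row does not reach only later rows make up. A row lasts 1/10 s, in which the tool goes at most 50 mm and 8.59 degrees, less where a joint would pass 70% of its speed; a pose out of reach is approached as far as the arm can. A call with a gripper value outside its range is refused whole. "hand" is the closure, from -1 (fully open) to 1 (shut), set as the call begins (left out, the last holds). The fingers move at their own pace and stop on an object; the grip force is fixed at half the most. Time passes only in rows, so rows that repeat a pose let the fingers close. It gives the time, the measured TCP pose, the force, the opening and the grip force at its end, in the units of the state.
- state(): the state, without advancing time (a new reading comes with each control period).
- grab_frame(name): name is "scene" or "top" or "wrist"; returns the picture (384x512x3 uint8, red, green, blue); there is no depth.
- get_calibration(name): a dict with "fx", "fy", "cx", "cy" (pixels), "D" ([k1, k2, p1, p2, k3] as OpenCV has them; the pictures are not rectified), "extrinsics" (4x4, takes a point from world to camera coordinates). Camera axes: x right, y up, looking along -z (the intrinsics and any distortion apply to the point x, -y, -z); pixel columns grow to the right and rows downward; lengths in m; the calibration is good to about 2 mm. A picture is of the moment at which its call begins: read the wrist's pose just before it. get_calibration takes no time and is no camera call; for the wrist camera it gives the pose at the moment of the call.
- job_done(): hands the job in; it is judged then, once.
Trained networks look in the newest picture that a camera, given by its name, has taken for a name from the list of things; names that differ only in an ending like _2 or _b are one class to them, and where a whole thing is asked for, a point or a joint stands for the part that bears it (a point fixed in the world has none). Each returns a list of dicts, best first, with "p" (0 to 1); they miss things now and then, are a little off and sometimes report something else, mostly with a low value. They report only what shows in the picture. A call takes as long as a camera call. They do not tell look-alikes from the thing itself.
- trace(camera, target): "pixels" (384x512 bool, what is visible of it) and "extent" ([centre column, centre row, width, height] in pixels, round what is visible of it).
The state is a dict: "time": time; "joint_positions": joint angles; "joint_velocities": joint speeds; "tau": joint torques, N m; "tool_pos": TCP position; "eef_rot": TCP orientation; "contact_force": force on the tool from outside, world axes, zero at the start; "wrist_torque": the same for the moment, N m; "gripper_width": opening from 0.0 (shut) to 1.0 (fully open); "grip_force": force on a finger pad.
Only numpy, scipy, OpenCV 4.12 (cv2) and the standard library are available. Lean on these libraries where they do the work, as an engineer would, in place of code of your own. Each camera call takes 0.05 s, during which the arm holds its last target. There are 200 camera calls.

TASK

Open the wider of the two wooden worktop bins: reach down through the slot in its roof and press the sprung latch hook until the front flap springs ajar, then push the flap down until it lies flat in front of the bin. Leave the narrower bin shut.

Things in the scene. Friction and masses are not known exactly. Their poses are not given: they have to be found in the camera images.
- wide_bin: The wider of two light-wood worktop bins, fixed: 150 deep (x), 150 wide (y), 130 high, white front flap. Origin: centre of its underside; x points to its back, y across, z up; the flap is on its -x side. The roof has a slot, 42 mm in x by 80 in y, centred over x = -20, y = 0 mm; closed fingers fit if their long side lies along y. Clear room above
- wide_pad (a point): Centre of the top of the latch hook's ribbed white thumb pad (30 in x by 60 in y), in the roof slot of the wide bin, 18 mm below the roof's top; axes as the bin's when up. Pressed down 8 mm or more (about 10 N; rigid stop at 20 mm) it draws the hook's tooth out of the flap's catch and the flap is free; aim for 14 mm. It springs up when let go
- wide_hinge (a point): Middle of the flap's hinge line, which runs along the bin's y, 63 mm in front of the bin's origin, 14 mm up; axes as the bin's. The flap is 150 wide, 12 thick, reaches 113 mm from here. Open flat it extends to -x, inner face up, 14 mm above the worktop. A grey catch, 18 wide, stands 17 mm proud of the inner face in mid-width, 84 to 100 mm from the hinge: push beside it
- wide_flap (a joint): Angle of the wide bin's flap, rad: 0 shut and latched (may read 0.02). Freed, its spring throws it outward to about 1.0, where it stays ajar, leaning out over the worktop. Pushed down on the inner face, e.g. 65 mm out from the hinge line and 40 mm to either side of the middle (about 4 N), it goes to 1.57, flat in front of the bin, and stays down
- narrow_bin: The narrower bin of the same make, fixed: 105 mm wide, otherwise the same size, slot, hook and flap. Origin: centre of its underside; axes as for the wide bin. It is to stay shut. It may stand on either side of the wide one, 20 mm or more away; a kitchen timer (69 mm wide, 56 high) stands in front of it
- narrow_flap (a joint): Angle of the narrow bin's flap, rad: 0 shut and latched, growing as it opens
Mind the look-alikes: they are no part of the job. What is shaped like the wide_bin but black is not meant.

How it is judged:
By the outcome, as a careful person would: the job done as asked, in the order asked, and still so for the second after the job is handed in, with the robot touching nothing.
It also fails if it takes over 43 s, if anything falls off the work surface, if the arm or the gripper's body presses on something with over 40 N, if the wrist force passes 120 N, or if a joint passes its speed limit or range.

## Working session

There is one attempt and no reset: what is moved stays moved. The work goes in short steps, Python scripts to look and compute and a tool call to move; the robot and the scene stay as the last step left them, time stands still between calls to the robot, and variables do not carry over. Pictures are saved under pics/ and viewed, at most 10 in all, crops included, and the job is handed in when it is done.

Besides the shell and the picture viewer there is one more tool, called after "Call:" by a JSON object that holds its "op" and its "data". arm_command: Moves the arm, as the interface text tells. Its arguments: {"type":"object","properties":{"steps":{"type":"array"},"hand":{"type":"number"}},"required":["steps"]}

```bash
mkdir -p pics; cat > h.py <<'E'
import numpy as np, cv2
from station import *
def save(name,fn):
    im=grab_frame(name); cv2.imwrite(fn,im[:,:,::-1]); return im
def K(c): return np.array([[c['fx'],0,c['cx']],[0,c['fy'],c['cy']],[0,0,1.]]),np.array(c['D'],float)
F=np.diag([1.,-1,-1])
def proj(c,P):
    E=np.array(c['extrinsics']);k,D=K(c);R=F@E[:3,:3];t=F@E[:3,3]
    return cv2.projectPoints(np.array(P,float).reshape(-1,3),cv2.Rodrigues(R)[0],t,k,D)[0][:,0]
def ray(c,uv):
    E=np.array(c['extrinsics']);k,D=K(c)
    n=cv2.undistortPoints(np.array(uv,float).reshape(-1,1,2),k,D)[:,0]
    d=(F@np.c_[n,np.ones(len(n))].T).T@E[:3,:3]
    return -E[:3,:3].T@E[:3,3],d
def onz(c,uv,z):
    o,d=ray(c,uv); return o+d*((z-o[2])/d[:,2])[:,None]
E
python3 - <<'E'
from h import *
a=save('scene','pics/s0.png');b=save('top','pics/t0.png')
cv2.imwrite('pics/st.png',cv2.resize(np.vstack([a,b]),None,fx=.78,fy=.78)[:,:,::-1])
for c in ('scene','top'):
    for t in ('wide_bin','wide_pad','wide_flap','narrow_bin'):
        print(c,t,[(round(r['p'],2),np.round(r['extent']).tolist()) for r in trace(c,t)])
    E=np.array(get_calibration(c)['extrinsics']);print(-E[:3,:3].T@E[:3,3])
s=state();print(s['time'],s['tool_pos'],s['eef_rot'],s['gripper_width'])
E
```

```text
scene wide_bin [(0.87, [260.0, 112.0, 66.0, 79.0]), (0.64, [274.0, 282.0, 84.0, 96.0])]
scene wide_pad [(0.76, [264.0, 283.0, 22.0, 34.0]), (0.49, [251.0, 102.0, 12.0, 16.0])]
scene wide_flap [(0.78, [230.0, 114.0, 14.0, 69.0]), (0.61, [241.0, 288.0, 23.0, 74.0])]
scene narrow_bin [(0.92, [279.0, 177.0, 77.0, 76.0])]
[ 0.47553314 -0.80496615  0.88583808]
top wide_bin [(0.75, [378.0, 196.0, 94.0, 81.0]), (0.56, [150.0, 166.0, 94.0, 88.0])]
top wide_pad [(0.92, [145.0, 176.0, 36.0, 23.0])]
top wide_flap [(0.97, [378.0, 232.0, 86.0, 13.0]), (0.68, [143.0, 202.0, 82.0, 14.0])]
top narrow_bin [(0.79, [251.0, 162.0, 68.0, 90.0])]
[ 0.43584805 -0.44870976  0.977549  ]
0.5 [ 0.22517436 -0.60966176  0.23123039] [ 9.84394899e-01  1.75973484e-01 -1.10066101e-05 -1.22372549e-04] 1.001485656502931
```

View pics/t0.png

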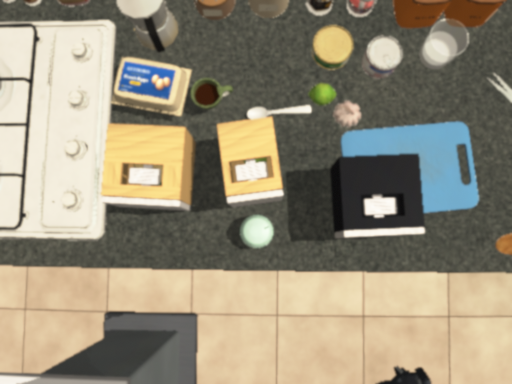

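View pics/s0.png

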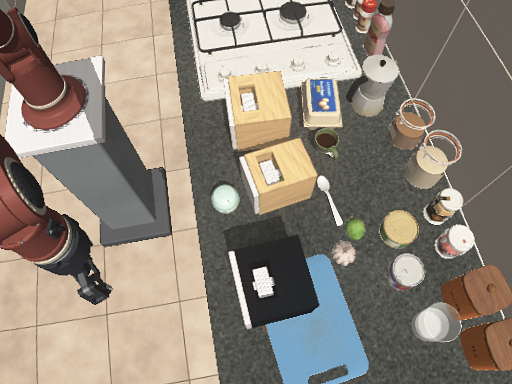

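The top view shows three candidates: a wood bin at (150,166), a wood bin at (251,162) with the timer in front at (257,231), and a black bin at (378,196). The left wood bin is the wider of the two wooden ones, so it is the target. I'll confirm that in a crop and fit its pose.

```bash
cat > fit.py <<'E'
from h import *
from scipy.optimize import minimize
a=cv2.imread('pics/s0.png');b=cv2.imread('pics/t0.png')
cv2.imwrite('pics/crop.png',np.hstack([cv2.resize(a[60:220,190:330],(400,457)),cv2.resize(b[110:250,90:300],(400,457))]))
C={c:get_calibration(c) for c in('scene','top')}
M={}
near={'scene':(260,112),'top':(150,166)};pn={'scene':(251,102),'top':(145,176)}
pad={}
for c in C:
    for t in('wide_bin','wide_pad'):
        for r in trace(c,t):
            e=r['extent'];n=(near if t=='wide_bin' else pn)[c]
            if np.hypot(e[0]-n[0],e[1]-n[1])<12:
                v,u=np.nonzero(r['pixels']); 
                if t=='wide_bin':M[c]=r['pixels']
                else: pad[c]=(u.mean(),v.mean())
                break
print(pad)
def corners(p,w,x0=-.075,x1=.075):
    X=np.array([[x,y,z] for x in(x0,x1) for y in(-w/2,w/2) for z in(0,.13)])
    R=np.array([[np.cos(p[2]),-np.sin(p[2]),0],[np.sin(p[2]),np.cos(p[2]),0],[0,0,1]])
    return X@R.T+[p[0],p[1],0]
S=4
def iou(p,w=.15):
    s=0
    for c in M:
        m=cv2.resize(M[c].astype(np.uint8),None,fx=S,fy=S,interpolation=0)
        h=cv2.convexHull(((proj(C[c],corners(p,w))+.5)*S).astype(np.float32)).astype(np.int32)
        g=cv2.fillConvexPoly(np.zeros_like(m),h,1)
        s-=(m&g).sum()/(m|g).sum()
    return s
o=onz(C['top'],[near['top']],.1)[0]
best=min((minimize(iou,[o[0],o[1],y],method='Nelder-Mead',options=dict(initial_simplex=[[o[0],o[1],y],[o[0]+.02,o[1],y],[o[0],o[1]+.02,y],[o[0],o[1],y+.15]])) for y in(-.15,0,.15)),key=lambda r:r.fun)
print(best.x,best.fun)
(o1,d1),(o2,d2)=[(ray(C[c],[pad[c]])) for c in('scene','top')]
A=np.c_[d1[0],-d2[0]];t=np.linalg.lstsq(A,o2-o1,rcond=None)[0]
P,Q=o1+t[0]*d1[0],o2+t[1]*d2[0];print('pad tri',(P+Q)/2,np.linalg.norm(P-Q),'from top z.112',onz(C['top'],[pad['top']],.112))
p=best.x;print('pad from fit',p[:2]-.02*np.array([np.cos(p[2]),np.sin(p[2])]))
for c,im in(('scene',a),('top',b)):
    print(c,np.round(proj(C[c],corners(p,.15))).tolist())
E
python3 fit.py
```

```text
{'scene': (np.float64(248.53233830845772), np.float64(101.96019900497512)), 'top': (np.float64(144.4294003868472), np.float64(175.34235976789168))}
[ 0.58452365 -0.21167159 -0.04427057] -1.920788418435662
pad tri [ 0.56468991 -0.21315803  0.11308081] 0.0017045938373965203 from top z.112 [[ 0.56571155 -0.21276381  0.112     ]]
pad from fit [ 0.56454324 -0.21078647]
scene [[233.0, 152.0], [230.0, 124.0], [227.0, 107.0], [223.0, 77.0], [288.0, 145.0], [291.0, 117.0], [278.0, 101.0], [281.0, 70.0]]
top [[190.0, 211.0], [178.0, 206.0], [121.0, 207.0], [99.0, 201.0], [195.0, 142.0], [184.0, 127.0], [127.0, 139.0], [107.0, 123.0]]
```

View pics/crop.png

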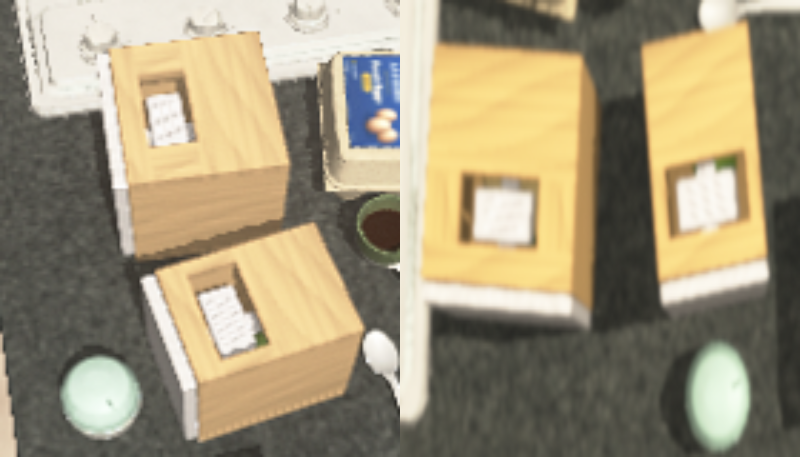

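The crop confirms it: the left wooden bin has the wide roof, and the narrower one has the timer in front. The pad's measured height of 0.113 m matches the text's 0.112. The two fixes agree on a pad at (0.565, -0.212) and a bin yaw of about -0.044. Now I'll move there.

Call:
{"op": "arm_command", "data": {"steps": [0.025, 0.03, 0.01, -0.05, 0.05, 0.06, 0.02, -0.1, 0.075, 0.09, 0.02, -0.15, 0.1, 0.12, 0.02, -0.2, 0.13, 0.15, 0.02, -0.25, 0.16, 0.185, 0.02, -0.3, 0.19, 0.22, 0.02, -0.35, 0.22, 0.255, 0.02, -0.398], "hand": 1}}

```text
time: 1.5
tool_pos: [0.4463, -0.3533, 0.2516]
eef_rot: [1.0, -0.023, 0.0, 0.0]
contact_force: [0.9, -1.1, 0.2]
gripper_width: 0.002
grip_force: 0.0
```

Call:
{"op": "arm_command", "data": {"steps": [0.025, 0.03, 0, 0, 0.05, 0.06, 0, 0, 0.075, 0.09, 0, 0, 0.1, 0.115, 0, 0, 0.115, 0.135, 0, 0, 0.12, 0.143, 0, 0, 0.12, 0.143, 0, 0, 0.12, 0.143, 0, 0]}}

```text
time: 2.3
tool_pos: [0.564, -0.2137, 0.2513]
eef_rot: [1.0, -0.023, -0.0, 0.001]
contact_force: [-0.0, -0.9, -0.6]
gripper_width: -0.003
grip_force: 0.0
```

```bash
python3 - <<'E'
from h import *
from scipy.spatial.transform import Rotation as R
s=state();print(s['time'],s['tool_pos'],R.from_quat(s['eef_rot']).as_matrix().round(3).tolist(),s['contact_force'],s['gripper_width'])
c=get_calibration('wrist');im=save('wrist','pics/w1.png')
for r in trace('wrist','wide_pad')+trace('wrist','wide_bin'):
    v,u=np.nonzero(r['pixels']);print(r['p'],r['extent'],onz(c,[[u.mean(),v.mean()]],.112))
print('tcp proj',proj(c,[s['tool_pos']]))
p=[.5845,-.2117,-.0443]
X=np.array([[-.041,-.04,.13],[.001,-.04,.13],[.001,.04,.13],[-.041,.04,.13],[-.035,-.03,.112],[-.005,-.03,.112],[-.005,.03,.112],[-.035,.03,.112]])
q=X@R.from_euler('z',p[2]).as_matrix().T+[p[0],p[1],0]
uv=proj(c,q).astype(np.int32);im=im[:,:,::-1].copy()
for k in(0,4):cv2.polylines(im,[uv[k:k+4]],True,(0,0,255),1)
cv2.imwrite('pics/w1o.png',im)
E
```

```text
2.3 [ 0.56401907 -0.21371246  0.25133605] [[0.999, -0.047, -0.001], [-0.047, -0.999, -0.002], [-0.001, 0.002, -1.0]] [-0.04149888 -0.87866937 -0.58010245] -0.0026787499013042797
0.72 [249.6, 182.6, 60.2, 37.8] [[ 0.56522842 -0.21116871  0.112     ]]
0.94 [253.9, 158.4, 171.5, 156.5] [[ 0.59048622 -0.2122491   0.112     ]]
0.7 [508.6, 208.2, 6.9, 31.1] [[ 0.51804293 -0.4925605   0.112     ]]
tcp proj [[253.75259329 252.63273173]]
```

View pics/w1o.png

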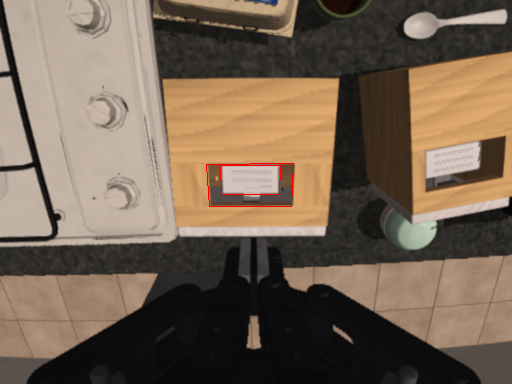

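The projected slot and pad outlines, from (208,164) to (293,206), land on the slot and pad in the wrist view. The fix is good, so I'll press.

Call:
{"op": "arm_command", "data": {"steps": [0, 0, -0.03, 0, 0, 0, -0.06, 0, 0, 0, -0.09, 0, 0, 0, -0.11, 0, 0, 0, -0.125, 0, 0, 0, -0.135, 0, 0, 0, -0.14, 0, 0, 0, -0.14, 0]}}

```text
time: 3.25
tool_pos: [0.5649, -0.2125, 0.1114]
eef_rot: [1.0, -0.023, -0.0, 0.0]
contact_force: [0.0, -0.1, -0.1]
gripper_width: 0.002
grip_force: 0.0
```

Call:
{"op": "arm_command", "data": {"steps": [0, 0, -0.004, 0, 0, 0, -0.008, 0, 0, 0, -0.011, 0, 0, 0, -0.014, 0, 0, 0, -0.014, 0, 0, 0, -0.014, 0, 0, 0, -0.014, 0]}}

```text
time: 3.95
tool_pos: [0.5642, -0.2125, 0.0991]
eef_rot: [1.0, -0.022, -0.001, 0.0]
contact_force: [-5.5, 0.6, 8.3]
gripper_width: -0.002
grip_force: 4.7
```

```bash
python3 - <<'E'
from h import *
a=save('scene','pics/s1.png')
for r in trace('scene','wide_flap'):print(r['p'],r['extent'])
cv2.imwrite('pics/s1c.png',cv2.resize(a[50:230,170:350],(600,600))[:,:,::-1])
s=state();print(s['time'],s['contact_force'],s['tool_pos'])
E
```

```text
0.87 [215.3, 123.1, 43.6, 56.4]
0.6 [238.7, 289.4, 19.8, 70.2]
4.05 [-4.91567435  0.26844311  8.37765511] [ 0.56421927 -0.21243572  0.09916229]
```

View pics/s1c.png

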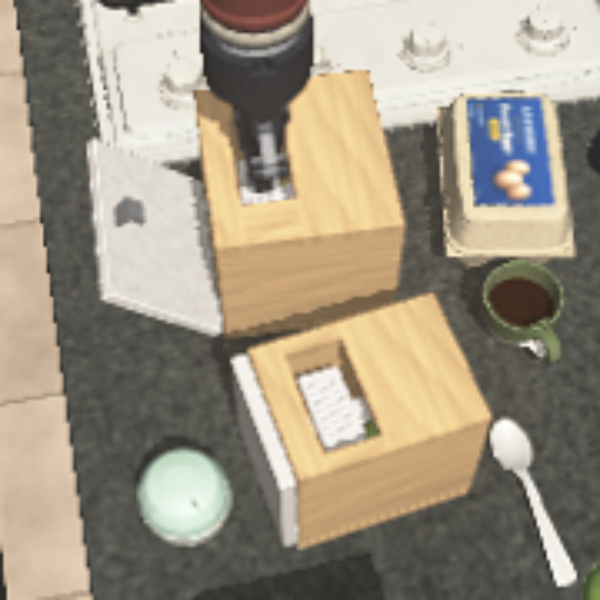

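The flap at (150,240) in the crop has sprung ajar, with its catch visible at about (130,210), and the narrow bin is still shut. Next I'll lift out of the slot and push the flap down 78 mm from the hinge, 40 mm to the -y side of the middle.

Call:
{"op": "arm_command", "data": {"steps": [0, 0, 0.02, 0, 0, 0, 0.05, 0, 0, 0, 0.08, 0, 0, 0, 0.1, 0, -0.04, -0.01, 0.1, 0, -0.08, -0.022, 0.1, 0, -0.115, -0.032, 0.1, 0, -0.123, -0.034, 0.1, 0]}}

```text
time: 4.85
tool_pos: [0.438, -0.2479, 0.1981]
eef_rot: [1.0, -0.025, -0.001, 0.001]
contact_force: [0.2, -0.8, -0.3]
gripper_width: -0.001
grip_force: 0.0
```

Call:
{"op": "arm_command", "data": {"steps": [0, 0, -0.03, 0, 0, 0, -0.06, 0, 0, 0, -0.09, 0, 0, 0, -0.11, 0, 0, 0, -0.125, 0, 0, 0, -0.14, 0, 0, 0, -0.15, 0, 0, 0, -0.155, 0]}}

```text
time: 5.65
tool_pos: [0.4428, -0.2456, 0.0419]
eef_rot: [1.0, -0.022, 0.0, -0.0]
contact_force: [-0.0, -0.4, 2.0]
gripper_width: -0.001
grip_force: 0.9
```

Call:
{"op": "arm_command", "data": {"steps": [0, 0, -0.007, 0, 0, 0, -0.014, 0, 0, 0, -0.02, 0, 0, 0, -0.024, 0, 0, 0, -0.026, 0, 0, 0, -0.026, 0]}}

```text
time: 6.25
tool_pos: [0.4426, -0.2458, 0.016]
eef_rot: [1.0, -0.022, 0.0, 0.0]
contact_force: [0.0, 0.2, 0.8]
gripper_width: 0.002
grip_force: 0.0
```

Call:
{"op": "arm_command", "data": {"steps": [0, 0, -0.002, 0, 0, 0, -0.003, 0, 0, 0, -0.003, 0]}}

```text
time: 6.55
tool_pos: [0.4431, -0.2458, 0.014]
eef_rot: [1.0, -0.022, 0.001, 0.0]
contact_force: [-0.5, 0.9, 6.4]
gripper_width: -0.002
grip_force: 3.2
```

Call:
{"op": "arm_command", "data": {"steps": [0, 0, 0.03, 0, 0, 0, 0.07, 0, 0, 0, 0.11, 0, 0, 0, 0.15, 0, 0, 0, 0.19, 0, 0, 0, 0.2, 0, 0, 0, 0.2, 0]}}

```text
time: 7.25
tool_pos: [0.4437, -0.2461, 0.215]
eef_rot: [1.0, -0.022, 0.003, 0.001]
contact_force: [-0.2, -0.2, -0.6]
gripper_width: 0.002
grip_force: 0.0
```

```bash
python3 - <<'E'
from h import *
a=save('scene','pics/s2.png')
for r in trace('scene','wide_flap'):print(r['p'],r['extent'])
p=[.5845,-.2117,-.0443];ex=np.array([np.cos(p[2]),np.sin(p[2])]);ey=np.array([-ex[1],ex[0]])
q=[[*(np.array(p[:2])+x*ex+y*ey),.014] for x,y in((-.063,-.075),(-.063,.075),(-.176,.075),(-.176,-.075))]
uv=proj(get_calibration('scene'),q);print(uv.round())
a=cv2.resize(a[50:230,170:350],(600,600))[:,:,::-1].copy()
cv2.polylines(a,[((uv-[170,50])*600/180).astype(np.int32)],True,(0,0,255),1)
cv2.imwrite('pics/s2c.png',a)
E
```

```text
0.98 [237.6, 288.8, 22.9, 73.8]
0.82 [213.9, 132.1, 45.4, 51.4]
[[238. 149.]
 [231. 104.]
 [192. 109.]
 [196. 154.]]
```

View pics/s2c.png

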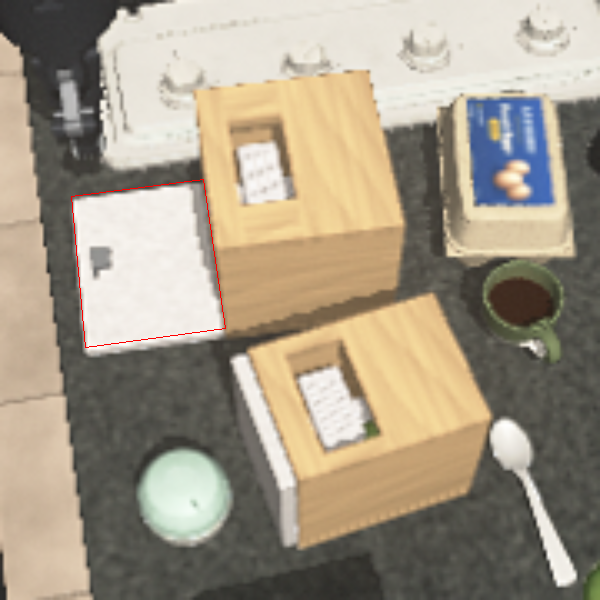

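The flap lies flat, filling the predicted outline from (72,197) to (225,328) in the crop. The narrow bin is shut and the arm is clear, so I'll hand in.

```bash
python3 -c "
from station import *
print(job_done())"
```

```text
the job is handed in; nothing more can be done
None
```

The wide wooden bin is open with its flap flat in front of it, the narrow bin is still shut, and the job was handed in at about 7 s on the robot's clock with the arm clear.

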